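Run the bed in and close the card press by one turn

ROBOT

A 7-joint arm with a two-finger parallel gripper is mounted at the origin on the work surface; the furniture and walls round the work are solid. World frame = base frame: x ahead of the robot, y to its left, z up, the work surface at z = 0. Lengths are in m, angles in rad, forces in N, time in s.
With the tool pointing down it reaches from about 0.425 to 0.925 m from the base axis. Payload 6.8 kg.
Tool frame: the origin (TCP) lies midway between the tips of the shut fingers; the grasp point (between the pads) lies 19 mm behind it; z points along the fingers, y is the direction in which the jaws open and shut (so a half turn about z gives the same grasp; the last joint's range is limited). The gripper opens to 85 mm and grips with 20 to 120 N. Pads are 22 mm wide; open, the fingers measure 114 mm over their backs; the gripper's body (76 mm by 85 mm) begins 54 mm behind the grasp point. The pads swing forward as they close: fully open they stand 13 mm farther back than shut.
Start: joints at [1.17, 0.477, 0.022, 1.555, -0.011, 1.109, -0.083], TCP at [0.195, -0.646, 0.231] pointing down, gripper open.
Joint ranges: [-2.96, 2.96], [-0.34, 2.1], [-1.41, 1.46], [0.24, 2.44], [-1.37, 4.51], [0.17, 1.92], [-2.96, 2.96]. Speed limits (rad/s): [2.39, 2.39, 3.14, 3.14, 3.14, 3.14, 3.14].

INTERFACE

Orientations are given as a unit quaternion [w, x, y, z].
In Python, from station import bot gives the robot as it stands. The module is installed in compiled form; this text tells all that it offers.
- The arm moves only by the tool play_rows, never from a script. Its argument "motion" is a list of rows, each a list of 2 entries, a list of its own where there are three numbers: the shift along the tool's x, y, z as a fraction of full scale, then the turn, a rotation vector about the tool's x, y, z as a fraction of full scale. In form: [[[tx, ty, tz], [rx, ry, rz]], ...]. A call has 1 to 8 rows; each row is the pose to reach, as a shift and turn from the pose measured when the call began, along the tool's axes at that moment, turning the shorter way round; what a row does not reach only later rows make up. Full scale, the value 1, is 400 mm for a shift and 360 degrees for a turn. A row lasts 1/10 s, in which the tool goes at most 50 mm and 8.59 degrees, less where a joint would pass 70% of its speed; a pose out of reach is approached as far as the arm can. A call with a number of a shift or a turn outside -1 to 1 is refused whole. A call with a gripper value outside its range is refused whole. "fingers" is the finger opening in mm, from 0 to 85.4, set as the call begins (left out, the last holds). The fingers move at their own pace and stop on an object; "grip_force" is the grip in N (left out, the last holds). Time passes only in rows, so rows that repeat a pose let the fingers close. It gives the time, the measured TCP pose, the force and the opening at its end, in the units of the state.
- bot.get_obs(): the state, without advancing time (a new reading comes with each control period).
- bot.read_camera(name): name is "side" or "top"; returns a dict with "pixels" (420x560x3 uint8, red, green, blue), "range_z" (420x560 float32, m along the optical axis (not along the pixel's ray), 0 where there is no reading), "fovy" (degrees; the focal length in pixels is half the picture's height over the tangent of half this angle, whatever the lens; pixels are square), "cx", "cy" (the principal point, pixels), "pose" (4x4, takes a point from camera to world coordinates). Camera axes: x right, y down, z forward; pixel columns grow to the right and rows downward; lengths in m; the calibration is good to about 2 mm. A picture is of the moment at which its call begins.
- bot.hand_in(): hands the job in, once; it reports no verdict.
The state is a dict: "t": time; "q": joint angles; "joint_vel": joint speeds; "joint_torque": joint torques, N m; "eef_pos": TCP position; "tool_rot": TCP orientation; "contact_force": force on the tool from outside, world axes, zero at the start; "torque": the same for the moment, N m; "gripper_width": opening from 0.0 (shut) to 1.0 (fully open).
Only numpy, scipy, OpenCV 4.12 (cv2) and the standard library are available. Lean on these libraries where they do the work, as an engineer would, in place of code of your own. Each camera call takes 0.05 s, during which the arm holds its last target.

TASK

Put the bundle of printed cards under pressure in the bench press: push the sliding bed in by its turned-up front edge until it is fully home, then push the hand wheel round by its upright red handle through exactly one full turn clockwise (seen from above), which brings the felt pad down onto the cards. Push gently with the fingertips only, gripping nothing, then take the hand away; the cards stay where they lie on the bed, and the tape roll and the two ink pots stay where they are.

Things in the scene. Friction and masses are not known exactly. Their poses are not given: they have to be found in the camera images.
- press: Grey steel bench press, bolted down. Origin on the table on the press's screw axis; its z is up, its x points from the open front of the press to the back, so the bed is pushed along +x. Base 220 x 250 x 22 mm (x, y, z); two columns of 23 mm diameter at y = -102 and +102 mm; the bridge between them runs along y, 56 mm wide, from 156 to 210 mm above the table (nuts included). The hand wheel stands above the bridge.
- press_bed (a joint): How far the bed is drawn out of the press, m: 0 is fully home against its stop, 0.11 fully out; it starts about 0.065 to 0.085 out. It slides with about 2.5 N of friction and stays where it is left.
- bed_front (a point): Middle of the outer (front, -x) face of the bed's turned-up front edge, 62 mm above the table. This face is flat, upright, 152 mm wide along the press's y, from 32 to 84 mm above the table, with a dark rod of 14 mm diameter along its top (centre 82 mm up, standing 3 mm proud of the face). With the bed home this face is 158 mm in front of the screw axis.
- press_wheel (a joint): Turn of the hand wheel, rad; grows clockwise seen from above and starts anywhere between -0.8 and 0.8. One full turn adds 6.283. The wheel rides on the press's screw: 16 mm lower for each turn, platen and pad with it. It needs about 3 to 4 N at the handle, does not coast far and stays where it is left.
- wheel_hub (a point): Centre of the hand wheel, on the screw axis at the mid-height of the rim, about 239 mm above the table at the start. The rim is 80 mm in radius to its middle and 17 mm thick (reaching 9 mm above this point), with four spokes; hub and its nut reach 20 mm above this point.
- wheel_handle (a point): Middle of the upright red handle on the wheel's rim, 80 mm from the wheel's axis and 42 mm above the rim's mid-height, about 281 mm above the table at the start. The handle is round and upright, 21 to 25 mm in diameter; its red grip reaches from 30 mm below to 28 mm above this point. It goes round with the wheel.
- press_pad: Grey felt-faced pad under the platen, 138 x 134 mm; origin at the centre of its underside, about 101 mm above the table at the start, some 11 to 15 mm above the cards. It is sprung (2 N per mm, up to 14 mm), and one turn of the wheel from the start brings it onto the cards and presses it 1 to 5 mm in.
- bed_centre (a point): Centre of the bed's top face, 44 mm above the table; on the screw axis when the bed is home.
- cards: Loose bundle of white hexagonal cards, 132 x 134 x 45 mm, 0.25 kg, lying flat on the bed within 15 mm of its centre; origin at the centre of its underside.
- tape: Bystander: loose roll of beige masking tape lying flat, 92 mm across, 24 mm high; origin at the centre of its underside.
- pot_red: Bystander: loose ink pot with red lid, 60 mm across, 58 mm high; origin at the centre of its underside.
- pot_blue: Bystander: loose ink pot with blue lid, 58 mm across, 64 mm high; origin at the centre of its underside.

How it is judged:
By the outcome, as a careful person would: the job done as asked, in the order asked, and still so for the second after the job is handed in, with the robot touching nothing.
It also fails if it takes over 72 s, if anything falls off the work surface, if the arm or the gripper's body presses on something with over 40 N, if the wrist force passes 120 N, or if a joint passes its speed limit or range.

## Working session

There is one attempt and no reset: what is moved stays moved. The work goes in short steps, Python scripts to look and compute and a tool call to move; the robot and the scene stay as the last step left them, time stands still between calls to the robot, and variables do not carry over. Pictures are saved under pics/ and viewed, and the job is handed in when it is done.

Besides the shell and the picture viewer there is one more tool, called after "Request:" by a JSON object that holds its "fn" and its "kwargs". play_rows: Moves the arm, as the interface text tells. Shift numbers are shares of 400 mm and turn numbers shares of 360 degrees, none past 1 either way. Its arguments: {"type":"object","properties":{"motion":{"type":"array"},"fingers":{"type":"number"},"grip_force":{"type":"number"}},"required":["motion"]}

```bash
mkdir -p pics; python3 - <<'E'
from station import bot
import cv2,numpy as np
o=bot.get_obs()
for k,v in o.items(): print(k,np.round(v,3))
for n in("side","top"):
    c=bot.read_camera(n); cv2.imwrite(f"pics/{n}0.png",c["pixels"][:,:,::-1]); np.savez(f"{n}0.npz",**c)
    print(n,c["fovy"],c["cx"],c["cy"],np.round(c["pose"],3).tolist())
E
```

```text
t 0.0
q [ 1.17   0.478  0.022  1.556 -0.011  1.109 -0.083]
joint_vel [ 0.    -0.002 -0.002 -0.001  0.    -0.002 -0.001]
joint_torque [-0.0000e+00 -5.9644e+01  1.6080e+00 -2.8119e+01  1.2000e-02  9.0000e-03
  0.0000e+00]
eef_pos [ 0.195 -0.646  0.23 ]
tool_rot [-0.001  0.989  0.146 -0.   ]
contact_force [-0.197 -0.44  -0.934]
torque [ 0.045 -0.008  0.009]
gripper_width 0.998
side 53.57975881511906 282.9064227255172 203.8377624206599 [[-0.937, -0.121, 0.327, 0.179], [-0.349, 0.33, -0.877, 0.558], [-0.002, -0.936, -0.351, 0.497], [0.0, 0.0, 0.0, 1.0]]
top 52.22450362330686 277.00048694200217 207.06898559557257 [[-0.214, -0.949, 0.233, 0.207], [-0.977, 0.207, -0.055, -0.127], [0.004, -0.239, -0.971, 1.202], [0.0, 0.0, 0.0, 1.0]]
```

View pics/side0.png

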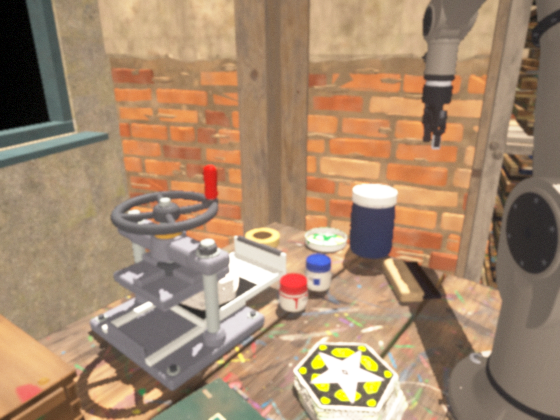

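View pics/top0.png

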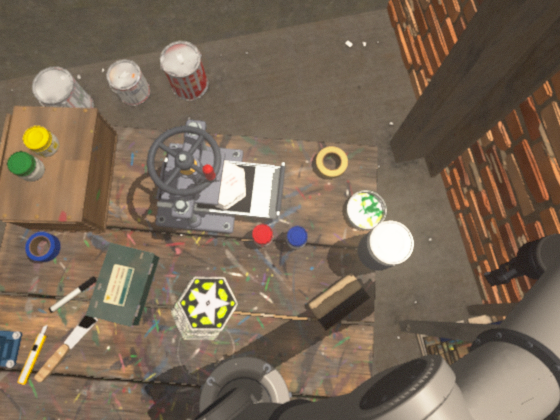

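The side picture shows the press with its red handle at (210,182). The top picture shows the hub near (183,158), the handle at (209,170), the front edge of the bed along (281,163)-(275,220), the red pot at (262,234), the blue pot at (297,236) and the tape at (331,162). The press front faces image right, roughly world -y.

```bash
cat > h.py <<'E'
import numpy as np,cv2
def load(n): return dict(np.load(n))
def f(c): return 210/np.tan(np.radians(float(c["fovy"]))/2)
def pts(c):
    v,u=np.mgrid[0:420,0:560]; z=c["range_z"]; F=f(c)
    P=np.stack([(u-c["cx"])/F*z,(v-c["cy"])/F*z,z],-1)
    return P@c["pose"][:3,:3].T+c["pose"][:3,3]
def ray(c,u,v,h):
    d=c["pose"][:3,:3]@np.array([(u-c["cx"])/f(c),(v-c["cy"])/f(c),1]);o=c["pose"][:3,3]
    return o+d*(h-o[2])/d[2]
def proj(c,p):
    q=c["pose"][:3,:3].T@(np.array(p)-c["pose"][:3,3]); return q[0]/q[2]*f(c)+float(c["cx"]),q[1]/q[2]*f(c)+float(c["cy"])
E
python3 - <<'E'
from h import *
for n in("side0","top0"):
    c=load(n+".npz");P=pts(c);im=c["pixels"].astype(int);R,G,B=im[...,0],im[...,1],im[...,2]
    red=(R>130)&(G<60)&(B<60)&(P[...,2]>.2)&(c["range_z"]>0)&(P[...,2]<.4)&(P[...,0]>.3)&(P[...,1]<.5)
    q=P[red]; print(n,"red",len(q),np.round(np.median(q,0),4),np.round(q.min(0),3),np.round(q.max(0),3), np.argwhere(red).mean(0))
    if n=="top0":
        z=P[...,2]; box=(slice(110,215),slice(135,235))
        m=np.zeros(z.shape,bool); m[box]=True
        rim=m&(abs(z-.245)<.012)
        q=P[rim]; 
        A=np.c_[2*q[:,:2],np.ones(len(q))]; 
        # robust circle
        w=np.ones(len(q),bool)
        for _ in range(10):
            s=np.linalg.lstsq(A[w],(q[w,:2]**2).sum(1),rcond=None)[0]; r=np.hypot(*(q[:,:2]-s[:2]).T); w=abs(r-.08)<.012 if _>1 else r>.05
        print("rim",s[:2],np.sqrt(s[2]+s[:2]@s[:2]),w.sum(),q[w,2].mean())
        for (u,v) in [(281,170),(278,195),(276,215),(183,158),(209,170),(262,234),(297,236),(331,150),(186,128),(180,205),(285,165),(276,220),(232,185)]:
            print(u,v,np.round(P[v,u],4))
E
python3 -c "
import cv2;a=cv2.imread('pics/top0.png')[100:260,130:350];cv2.imwrite('pics/topc.png',cv2.resize(a,None,fx=3.6,fy=3.6,interpolation=2))
a=cv2.imread('pics/side0.png')[150:400,80:340];cv2.imwrite('pics/sidec.png',cv2.resize(a,None,fx=2.4,fy=2.4,interpolation=2))"
```

```text
side0 red 341 [ 0.5343 -0.0365  0.2822] [ 0.528 -0.051  0.251] [ 0.548 -0.031  0.307] [181.98826979 210.13489736]
top0 red 1 [ 0.5304 -0.0416  0.3052] [ 0.53  -0.042  0.305] [ 0.53  -0.042  0.305] [173. 206.]
rim [0.59472074 0.00879366] 0.07965139454469919 1451 0.24406793145989913
281 170 [ 0.574  -0.2229  0.0869]
278 195 [ 0.507  -0.1998  0.0842]
276 215 [ 0.4626 -0.1846  0.0455]
183 158 [0.5963 0.0093 0.255 ]
209 170 [ 0.535  -0.0494  0.3074]
262 234 [ 0.4172 -0.1357  0.0534]
297 236 [ 0.3902 -0.2268  0.0612]
331 150 [ 0.6246 -0.3854  0.0213]
186 128 [ 0.6745 -0.0088  0.2453]
180 205 [0.4991 0.0422 0.2095]
285 165 [ 0.615  -0.2453  0.0007]
276 220 [ 0.458  -0.1837  0.0011]
232 185 [ 0.5605 -0.0837  0.0869]
```

View pics/topc.png

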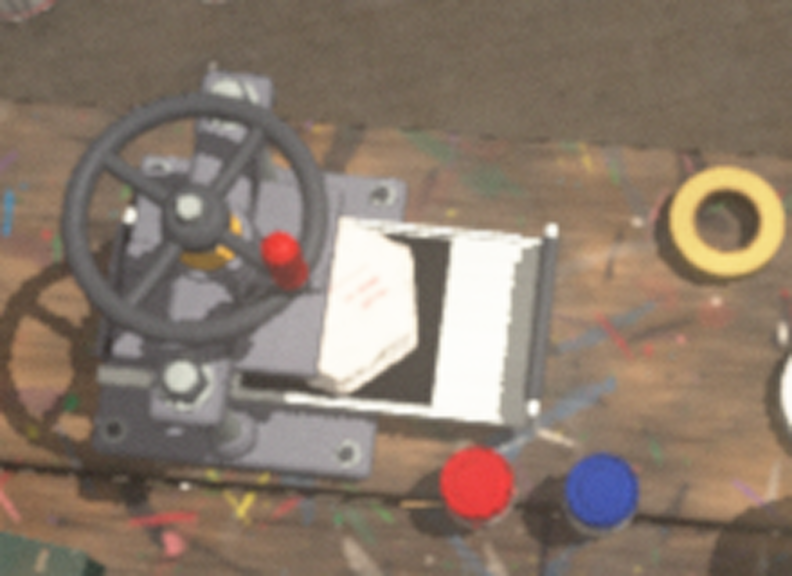

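View pics/sidec.png

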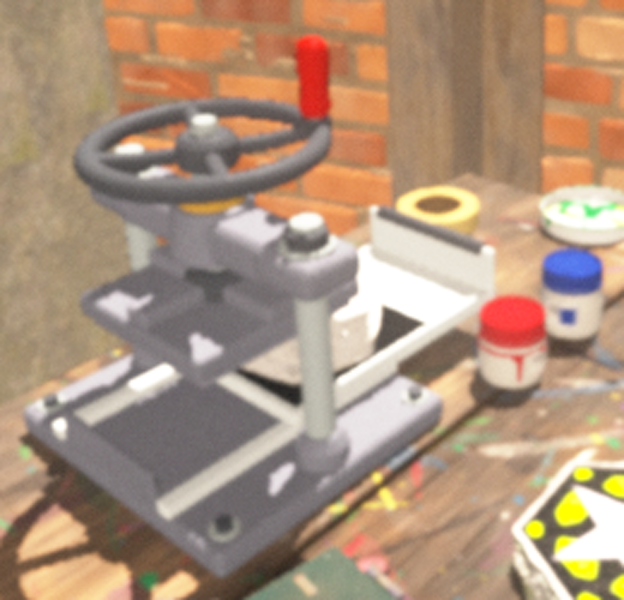

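```bash
python3 - <<'E'
from h import *
c=load("top0.npz");P=pts(c);z=P[...,2];im=c["pixels"].astype(int)
hub=np.array([.5947,.0088])
# rod: dark pixels near z~.086
m=np.zeros(z.shape,bool);m[160:226,268:290]=True
rod=m&(z>.078)&(z<.096)&(im.sum(2)<260)
q=P[rod];mu=q[:,:2].mean(0);d=np.linalg.svd(q[:,:2]-mu)[2][0];d*=-np.sign(d[0])
px=np.array([d[1],-d[0]]);print("rod n",rod.sum(),mu,q[:,2].mean(),"d(press y)",d,"press x",px,"yaw",np.degrees(np.arctan2(px[1],px[0])))
t=(q[:,:2]-mu)@d;print("extent",t.min(),t.max(),"mid",mu+d*(t.min()+t.max())/2)
print("rod along px",((q[:,:2]-hub)@px).mean(),"lateral mid",(mu-hub)@d+(t.min()+t.max())/2)
# bridge nut
for u,v in [(180,205),(193,127)]:
    w=P[v-3:v+4,u-3:u+4].reshape(-1,3); w=w[abs(w[:,2]-np.median(w[:,2]))<.01]; print("nut",w.mean(0),np.degrees(np.arctan2(*(w.mean(0)[:2]-hub)[::-1])))
for u,v in [(390,243),(366,210),(262,234),(297,236),(331,162),(380,241),(140,80),(500,270)]: print(u,v,np.round(P[v,u],3))
# height map coarse obstacles z>.12
for x in np.arange(.15,.8,.05):
    print("%.2f"%x,[ (lambda s: round(float(P[...,2][s].max()),2) if s.any() else 0)((abs(P[...,0]-x)<.025)&(abs(P[...,1]-y)<.025)&(c["range_z"]>0)) for y in np.arange(-.7,.1,.05)])
E
```

```text
rod n 0 [nan nan] nan d(press y) [-1. -0.] press x [-0.  1.] yaw 90.0<stdin>:7: RuntimeWarning: Mean of empty slice.
  ret = um.true_divide(
<stdin>:8: RuntimeWarning: Mean of empty slice.
  ret = ret.dtype.type(ret / rcount)
Traceback (most recent call last):
ValueError: zero-size array to reduction operation minimum which has no identity
```

```bash
python3 - <<'E'
from h import *
c=load("top0.npz");P=pts(c);z=P[...,2];im=c["pixels"].astype(int)
hub=np.array([.5947,.0088])
m=np.zeros(z.shape,bool);m[160:218,272:287]=True
rod=m&(z>.080)&(z<.098)
q=P[rod];mu=q[:,:2].mean(0);d=np.linalg.svd(q[:,:2]-mu)[2][0];d*=-np.sign(d[0])
px=np.array([d[1],-d[0]]);print("rod n",rod.sum(),mu,q[:,2].mean(),"press x",px,"yaw",np.degrees(np.arctan2(px[1],px[0])))
t=(q[:,:2]-mu)@d;print("extent",t.min(),t.max(),"mid",mu+d*(t.min()+t.max())/2)
print("rod along px",((q[:,:2]-hub)@px).mean(),"lateral mid",(mu-hub)@d+(t.min()+t.max())/2)
for u,v in [(180,205),(193,127)]:
    w=P[v-3:v+4,u-3:u+4].reshape(-1,3); w=w[abs(w[:,2]-np.median(w[:,2]))<.01]; print("nut",w.mean(0),np.degrees(np.arctan2(*(w.mean(0)[:2]-hub)[::-1])))
for u,v in [(390,243),(366,210),(262,234),(297,236),(331,162),(380,241),(140,80),(500,270)]: print(u,v,np.round(P[v,u],3))
for x in np.arange(.15,.8,.05):
    print("%.2f"%x,[ (lambda s: round(float(P[...,2][s].max()),2) if s.any() else 0)((abs(P[...,0]-x)<.025)&(abs(P[...,1]-y)<.025)&(c["range_z"]>0)) for y in np.arange(-.7,.1,.05)])
E
```

```text
rod n 255 [ 0.52172628 -0.20975083] 0.08703785665609576 press x [0.31484048 0.9491446 ] yaw 71.6488161894227
extent -0.07638276773901206 0.0725750689977827 mid [ 0.52353331 -0.21035024]
rod along px -0.23041141966112683 lateral mid -0.0014498838991287124
nut [0.49913931 0.04225411 0.20938374] 160.70575145965512
nut [ 0.67010601 -0.02444921  0.24513772] -23.79439648682282
390 243 [ 0.308 -0.437  0.162]
366 210 [ 0.431 -0.442  0.005]
262 234 [ 0.417 -0.136  0.053]
297 236 [ 0.39  -0.227  0.061]
331 162 [ 0.595 -0.38   0.002]
380 241 [ 0.318 -0.414  0.162]
140 80 [ 1.376  0.267 -0.606]
500 270 [ 0.191 -0.602  0.306]
0.15 [-0.75, 0.39, 0.43, -0.75, 0.67, 0.72, 0.74, 0.74, 0.02, 0.81, 0.01, 0.01, 0.01, 0.01, 0.01, 0.01]
0.20 [-0.75, 0.47, 0.55, 0.61, 0.65, 0, 0.02, 0.03, 0.03, 0.03, 0.03, 0.0, 0.01, 0.01, 0.03, 0.03]
0.25 [-0.75, 0.48, 0.45, 0, 0.17, 0.17, 0.17, 0.03, 0.03, 0.03, 0.01, 0.01, 0.01, 0.03, 0.03, 0.03]
0.30 [-0.75, -0.75, -0.75, 0, 0.17, 0.17, 0.17, 0.01, 0.01, 0.01, 0.01, 0.01, 0.01, 0.02, 0.03, 0.03]
0.35 [0, 0, 0, 0, 0.17, 0.17, 0.17, 0.01, 0.01, 0.07, 0.07, 0.01, 0.01, 0.01, 0.03, 0.03]
0.40 [0, 0, 0, -0.76, 0.02, 0.03, 0.02, 0.01, 0.01, 0.07, 0.07, 0.06, 0.06, 0.01, 0.01, 0.01]
0.45 [0, 0, 0, 0, 0.02, 0.02, 0.02, 0.01, 0.01, 0.01, 0.09, 0.06, 0.06, 0.03, 0.19, 0.19]
0.50 [-0.75, 0, 0, 0, 0.01, 0.02, 0.02, 0.01, 0.01, 0.01, 0.09, 0.05, 0.09, 0.25, 0.25, 0.25]
0.55 [0, 0, 0, 0, 0.01, 0.01, 0.03, 0.03, 0.01, 0.09, 0.09, 0.05, 0.24, 0.31, 0.25, 0.25]
0.60 [0, 0, 0, 0.0, 0.01, 0.02, 0.03, 0.03, 0.01, 0.09, 0.09, 0.05, 0.25, 0.25, 0.26, 0.25]
0.65 [-0.75, 0, 0, 0, 0.0, 0.01, 0.03, 0.03, 0.01, 0.0, 0.01, 0.05, 0.13, 0.25, 0.25, 0.25]
0.70 [0, 0, 0, 0, 0, 0, 0, 0.0, 0.0, 0.01, 0.01, 0.03, 0.03, 0.22, 0.25, 0.25]
0.75 [0, 0, 0, 0, 0, 0, 0, 0, 0, 0, 0, 0.0, 0.01, 0.01, 0, 0.03]
```

```bash
cat >> h.py <<'E'
from scipy.spatial.transform import Rotation as Ro
HUB=np.array([.5947,.0088]); A=np.radians(71.2); PX=np.array([np.cos(A),np.sin(A),0]); PY=np.array([-np.sin(A),np.cos(A),0]); Z=np.array([0,0,1.])
def Rt(tilt):
    a=np.radians(tilt); z=-np.cos(a)*Z+np.sin(a)*PX; x=PX*np.cos(a)+Z*np.sin(a); return np.c_[x,np.cross(z,x),z]
def row(o,pos,R=None):
    q=np.array(o["tool_rot"]); R0=Ro.from_quat(q[[1,2,3,0]])
    s=R0.inv().apply(np.array(pos)-o["eef_pos"])/.4
    r=np.zeros(3) if R is None else (R0.inv()*Ro.from_matrix(R)).as_rotvec()/(2*np.pi)
    return [np.round(s,4).tolist(),np.round(r,4).tolist()]
def pw(x,y,z): return np.r_[HUB,0]+PX*x+PY*y+Z*z
def show(o):
    d=np.array(o["eef_pos"])-np.r_[HUB,0]; q=np.array(o["tool_rot"])
    print("t",round(o["t"],2),"press xyz",np.round([d@PX,d@PY,d[2]],4),"F press",np.round([np.array(o["contact_force"])@PX,np.array(o["contact_force"])@PY,o["contact_force"][2]],2),"q",np.round(o["q"],2),"w",round(float(o["gripper_width"]),3))
    return o
E
python3 - <<'E'
from h import *; from station import bot
o=show(bot.get_obs())
p=np.array(o["eef_pos"])
print(row(o,p+[0.02,0.02,.08])); print(row(o,pw(-.30,0,.30),Rt(12)))
print(row(o,(pw(-.30,0,.30)*.5+.5*(p+[0,0,.08]))))
E
```

```text
t 0.1 press xyz [-0.7485  0.1677  0.2304] F press [ 0.28 -0.25  0.43] q [ 1.17  0.48  0.02  1.56 -0.01  1.11 -0.08] w 0.998
[[0.0623, -0.0338, -0.1999], [0.0, 0.0, 0.0]]
[[0.9934, -0.6684, -0.173], [0.0156, 0.0307, -0.1506]]
[[0.4967, -0.3344, -0.1865], [0.0, 0.0, 0.0]]
```

Request:
{"fn": "play_rows", "kwargs": {"motion": [[[0.06,-0.03,-0.2],[0,0,0]],[[0.06,-0.03,-0.2],[0,0,0]],[[0.3,-0.2,-0.19],[0.004,0.008,-0.03]],[[0.5,-0.33,-0.187],[0.008,0.015,-0.075]],[[0.7,-0.47,-0.18],[0.012,0.023,-0.11]],[[0.85,-0.57,-0.175],[0.0156,0.0307,-0.13]],[[0.9934,-0.6684,-0.173],[0.0156,0.0307,-0.1506]],[[0.9934,-0.6684,-0.173],[0.0156,0.0307,-0.1506]]], "fingers": 0, "grip_force": 20}}

```text
t: 0.9
eef_pos: [0.4026, -0.3922, 0.3029]
tool_rot: [-0.058, 0.828, 0.552, 0.081]
contact_force: [0.9, -0.5, 0.6]
gripper_width: -0.003
```

```bash
python3 - <<'E'
from h import *; from station import bot
o=show(bot.get_obs())
print(row(o,pw(-.30,0,.30),Rt(12))); print(row(o,pw(-.30,0,.057),Rt(12)))
E
```

```text
t 0.9 press xyz [-0.4415  0.0526  0.3029] F press [-0.14 -1.03  0.59] q [ 0.99  0.3  -0.28  1.67 -0.11  1.25  0.36] w -0.003
[[0.3531, 0.1082, 0.0778], [0.001, 0.0017, -0.0104]]
[[0.2332, 0.1126, 0.6733], [0.001, 0.0017, -0.0104]]
```

Request:
{"fn": "play_rows", "kwargs": {"motion": [[[0.12,0.035,0.026],[0.001,0.0017,-0.0104]],[[0.24,0.07,0.05],[0.001,0.0017,-0.0104]],[[0.3531,0.1082,0.0778],[0.001,0.0017,-0.0104]],[[0.3531,0.1082,0.0778],[0.001,0.0017,-0.0104]],[[0.3531,0.1082,0.0778],[0.001,0.0017,-0.0104]],[[0.33,0.109,0.18],[0.001,0.0017,-0.0104]],[[0.308,0.11,0.3],[0.001,0.0017,-0.0104]],[[0.29,0.1105,0.4],[0.001,0.0017,-0.0104]]]}}

```text
t: 1.7
eef_pos: [0.4963, -0.2765, 0.1665]
tool_rot: [-0.061, 0.81, 0.578, 0.084]
contact_force: [1.0, -0.1, -0.4]
gripper_width: -0.0
```

```bash
python3 - <<'E'
from h import *; from station import bot
o=show(bot.get_obs())
print(row(o,pw(-.30,0,.057),Rt(12)),row(o,pw(-.26,0,.057),Rt(12)))
c=bot.read_camera("side");cv2.imwrite("pics/s1.png",c["pixels"][:,:,::-1])
E
```

```text
t 1.7 press xyz [-0.3018  0.0012  0.1665] F press [ 0.23 -1.01 -0.36] q [ 0.8   0.43 -0.36  1.83 -0.07  0.94  0.18] w -0.0
[[-0.0522, 0.0033, 0.2687], [-0.0001, 0.0002, -0.0005]] [[0.0456, 0.003, 0.2894], [-0.0001, 0.0002, -0.0005]]
```

View pics/s1.png

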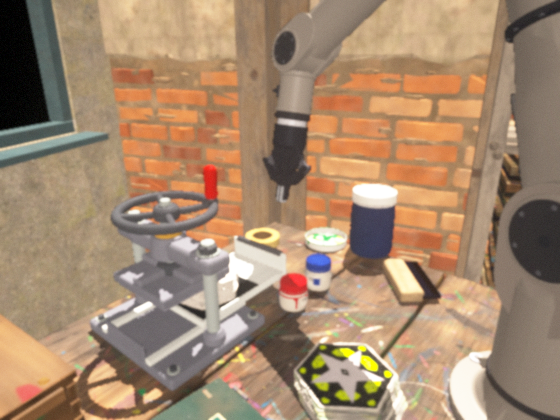

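The shut fingers, with tips at (283,195), hang in front of the bed edge and clear of the pots. I'll go down next.

Request:
{"fn": "play_rows", "kwargs": {"motion": [[[-0.02,0.002,0.1],[0,0,0]],[[-0.04,0.003,0.2],[0,0,0]],[[-0.052,0.003,0.269],[0,0,0]],[[-0.052,0.003,0.269],[0,0,0]],[[-0.02,0.003,0.275],[0,0,0]],[[0.02,0.003,0.284],[0,0,0]],[[0.045,0.003,0.289],[0,0,0]],[[0.045,0.003,0.289],[0,0,0]]]}}

```text
t: 2.55
eef_pos: [0.508, -0.2321, 0.0523]
tool_rot: [-0.065, 0.808, 0.579, 0.083]
contact_force: [-0.4, -0.6, 1.0]
gripper_width: 0.005
```

```bash
python3 - <<'E'
from h import *; from station import bot
o=show(bot.get_obs())
for x in(-.25,-.24,-.22,-.20,-.18,-.172,-.168,-.164):print(x,row(o,pw(x,0,.057),Rt(12)))
c=bot.read_camera("side");cv2.imwrite("pics/s2.png",cv2.resize(c["pixels"][150:350,130:380,::-1],None,fx=3,fy=3))
E
```

```text
t 2.55 press xyz [-0.256   0.0044  0.0523] F press [-0.74  0.16  0.96] q [ 0.71  0.58 -0.35  1.92 -0.03  0.7   0.11] w 0.005
-0.25 [[0.0172, 0.011, -0.0083], [-0.0015, -0.0003, -0.0]]
-0.24 [[0.0416, 0.011, -0.0031], [-0.0015, -0.0003, -0.0]]
-0.22 [[0.0905, 0.0111, 0.0074], [-0.0015, -0.0003, -0.0]]
-0.2 [[0.1394, 0.0112, 0.0179], [-0.0015, -0.0003, -0.0]]
-0.18 [[0.1883, 0.0113, 0.0284], [-0.0015, -0.0003, -0.0]]
-0.172 [[0.2078, 0.0113, 0.0326], [-0.0015, -0.0003, -0.0]]
-0.168 [[0.2176, 0.0114, 0.0347], [-0.0015, -0.0003, -0.0]]
-0.164 [[0.2274, 0.0114, 0.0368], [-0.0015, -0.0003, -0.0]]
```

View pics/s2.png

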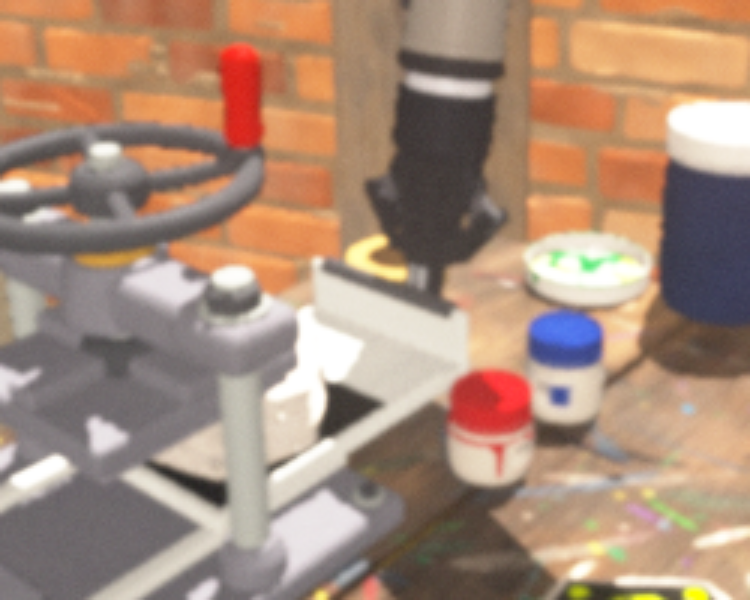

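The fingers are in front of the bed's edge, at about (430,275) in the crop, and nothing is touched yet. I'll push slowly.

Request:
{"fn": "play_rows", "kwargs": {"motion": [[[0.017,0.011,-0.008],[0,0,0]],[[0.03,0.011,-0.005],[0,0,0]],[[0.042,0.011,-0.003],[0,0,0]],[[0.055,0.011,0],[0,0,0]],[[0.07,0.011,0.003],[0,0,0]],[[0.085,0.011,0.006],[0,0,0]],[[0.1,0.011,0.01],[0,0,0]],[[0.12,0.011,0.014],[0,0,0]]]}}

```text
t: 3.4
eef_pos: [0.5271, -0.1894, 0.0564]
tool_rot: [-0.065, 0.809, 0.578, 0.083]
contact_force: [0.3, -3.2, 0.5]
gripper_width: -0.001
```

```bash
python3 - <<'E'
from h import *; from station import bot
o=show(bot.get_obs())
for x in(-.20,-.19,-.18,-.172,-.168,-.164,-.16):print(x,row(o,pw(x,0,.057),Rt(12)))
E
```

```text
t 3.4 press xyz [-2.094e-01  1.000e-04  5.640e-02] F press [-2.89 -1.3   0.54] q [ 0.63  0.56 -0.35  1.93 -0.04  0.68  0.03] w -0.001
-0.2 [[0.0234, 0.0003, 0.0034], [-0.0015, -0.0001, -0.0003]]
-0.19 [[0.0478, 0.0003, 0.0086], [-0.0015, -0.0001, -0.0003]]
-0.18 [[0.0723, 0.0003, 0.0138], [-0.0015, -0.0001, -0.0003]]
-0.172 [[0.0918, 0.0003, 0.018], [-0.0015, -0.0001, -0.0003]]
-0.168 [[0.1016, 0.0003, 0.0201], [-0.0015, -0.0001, -0.0003]]
-0.164 [[0.1114, 0.0003, 0.0222], [-0.0015, -0.0001, -0.0003]]
-0.16 [[0.1212, 0.0003, 0.0242], [-0.0015, -0.0001, -0.0003]]
```

Contact is at about 3 N, which matches the stated bed friction.

Request:
{"fn": "play_rows", "kwargs": {"motion": [[[0.02,0,0.004],[0,0,0]],[[0.035,0,0.007],[0,0,0]],[[0.05,0,0.009],[0,0,0]],[[0.062,0,0.012],[0,0,0]],[[0.072,0,0.014],[0,0,0]],[[0.08,0,0.016],[0,0,0]],[[0.086,0,0.017],[0,0,0]],[[0.091,0,0.018],[0,0,0]]]}}

```text
t: 4.2
eef_pos: [0.5386, -0.1541, 0.0567]
tool_rot: [-0.065, 0.809, 0.578, 0.082]
contact_force: [-1.4, -2.0, -0.7]
gripper_width: -0.001
```

```bash
python3 - <<'E'
from h import *; from station import bot
o=show(bot.get_obs())
for x in(-.172,-.168,-.164,-.16):print(x,row(o,pw(x,0,.057),Rt(12)))
c=bot.read_camera("top");cv2.imwrite("pics/t3.png",c["pixels"][:,:,::-1]);P=pts(c)
print(P[190:200,255:290,2].round(3)[5])
E
```

```text
t 4.2 press xyz [-0.1723  0.0006  0.0567] F press [-2.35  0.66 -0.71] q [ 0.57  0.56 -0.36  1.94 -0.04  0.67 -0.04] w -0.001
-0.172 [[0.0008, 0.0015, -0.0006], [-0.0016, -0.0001, -0.0004]]
-0.168 [[0.0106, 0.0015, 0.0015], [-0.0016, -0.0001, -0.0004]]
-0.164 [[0.0204, 0.0015, 0.0036], [-0.0016, -0.0001, -0.0004]]
-0.16 [[0.0302, 0.0015, 0.0057], [-0.0016, -0.0001, -0.0004]]
[ 0.089  0.082 -0.004  0.119  0.127  0.123  0.109  0.111  0.163  0.161
  0.159  0.161  0.159  0.161  0.162 -0.     0.003  0.003  0.004 -0.003
 -0.002  0.002 -0.001  0.002  0.001  0.547  0.563  0.572  0.579  0.587
  0.59   0.596  0.602  0.605  0.608]
```

View pics/t3.png

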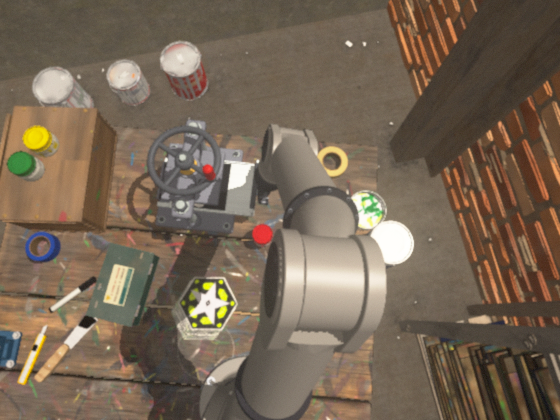

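The bed is nearly home, with its edge at about (255,200), and the cards still ride on it. I'll creep the rest in 1 mm steps and watch the force.

Request:
{"fn": "play_rows", "kwargs": {"motion": [[[0.004,0.0015,0.001],[0,0,0]],[[0.0065,0.0015,0.001],[0,0,0]],[[0.009,0.0015,0.0015],[0,0,0]],[[0.0115,0.0015,0.002],[0,0,0]],[[0.014,0.0015,0.0025],[0,0,0]]]}}

```text
t: 4.75
eef_pos: [0.5408, -0.1483, 0.0568]
tool_rot: [-0.066, 0.809, 0.579, 0.082]
contact_force: [-2.8, -1.4, -1.8]
gripper_width: 0.002
```

```bash
python3 - <<'E'
from h import *; from station import bot
o=show(bot.get_obs())
E
```

```text
t 4.75 press xyz [-0.1661  0.0003  0.0568] F press [-2.24  2.24 -1.76] q [ 0.56  0.56 -0.36  1.94 -0.04  0.67 -0.05] w 0.002
```

Request:
{"fn": "play_rows", "kwargs": {"motion": [[[0.0025,0,0.0005],[0,0,0]],[[0.005,0,0.001],[0,0,0]],[[0.0075,0,0.0015],[0,0,0]]]}}

```text
t: 5.05
eef_pos: [0.5414, -0.1467, 0.0567]
tool_rot: [-0.065, 0.809, 0.578, 0.082]
contact_force: [-5.0, -6.5, 1.2]
gripper_width: -0.001
```

```bash
python3 - <<'E'
from h import *; from station import bot
o=show(bot.get_obs())
E
```

```text
t 5.05 press xyz [-0.1644  0.0004  0.0567] F press [-7.8   2.66  1.19] q [ 0.55  0.56 -0.35  1.94 -0.04  0.66 -0.05] w -0.001
```

Request:
{"fn": "play_rows", "kwargs": {"motion": [[[0.004,0,0.001],[0,0,0]],[[0.007,0,0.0015],[0,0,0]],[[0.009,0,0.002],[0,0,0]]]}}

```text
t: 5.35
eef_pos: [0.5414, -0.1466, 0.0567]
tool_rot: [-0.064, 0.81, 0.577, 0.08]
contact_force: [-8.4, -12.2, 4.0]
gripper_width: -0.004
```

```bash
python3 - <<'E'
from h import *; from station import bot
o=show(bot.get_obs())
for p in[(-.18,0,.056),(-.21,0,.06),(-.26,0,.08),(-.26,0,.2),(-.26,0,.3)]:print(p,row(o,pw(*p),Rt(12)))
E
```

```text
t 5.35 press xyz [-0.1643  0.0004  0.0567] F press [-14.26   4.02   4.02] q [ 0.55  0.56 -0.35  1.94 -0.04  0.66 -0.06] w -0.004
(-0.18, 0, 0.056) [[-0.0388, 0.0011, -0.0064], [-0.0017, 0.0007, -0.0008]]
(-0.21, 0, 0.06) [[-0.1102, 0.0012, -0.0314], [-0.0017, 0.0007, -0.0008]]
(-0.26, 0, 0.08) [[-0.2224, 0.001, -0.1059], [-0.0017, 0.0007, -0.0008]]
(-0.26, 0, 0.2) [[-0.1613, -0.0025, -0.3995], [-0.0017, 0.0007, -0.0008]]
(-0.26, 0, 0.3) [[-0.1103, -0.0054, -0.6443], [-0.0017, 0.0007, -0.0008]]
```

Request:
{"fn": "play_rows", "kwargs": {"motion": [[[-0.0388,0,-0.0064],[0,0,0]],[[-0.11,0,-0.03],[0,0,0]],[[-0.2224,0,-0.106],[0,0,0]],[[-0.2,-0.001,-0.2],[0,0,0]],[[-0.18,-0.002,-0.3],[0,0,0]],[[-0.16,-0.003,-0.4],[0,0,0]],[[-0.13,-0.004,-0.53],[0,0,0]],[[-0.11,-0.005,-0.644],[0,0,0]]]}}

```text
t: 6.15
eef_pos: [0.5115, -0.2366, 0.3023]
tool_rot: [-0.064, 0.81, 0.578, 0.081]
contact_force: [0.4, -0.2, -1.2]
gripper_width: 0.0
```

```bash
cat >> h.py <<'E'
def handle(c,zc,name,zlo=None):
    """handle axis xy from red blob; zc=handle mid height"""
    P=pts(c);im=c["pixels"].astype(int);R,G,B=im[...,0],im[...,1],im[...,2]
    m=(R>110)&(G<.4*R)&(B<.4*R)&(c["range_z"]>0)&(np.hypot(P[...,0]-HUB[0],P[...,1]-HUB[1])<.115)&(P[...,2]>zc-.035)&(P[...,2]<zc+.04)
    n,l,st,ce=cv2.connectedComponentsWithStats(m.astype(np.uint8))
    if n<2: return None
    i=1+np.argmax(st[1:,4]); v,u=np.nonzero(l==i)
    if name=="side":
        # grip centroid, ray to mid height
        p=ray(c,(u.min()+u.max())/2 if 0 else u.mean(),v.mean(),zc)
    else:
        # middle of handle in view = mid of its axis
        p=ray(c,u.mean(),v.mean(),zc)
    d=p[:2]-HUB; return len(u),np.round(p,4),"r",round(np.hypot(*d),4),"ang",round(np.degrees(np.arctan2(d[1],d[0])),2)
E
python3 - <<'E'
from h import *; from station import bot
o=show(bot.get_obs())
for n in("side","top"):
    print(n,handle(load(n+"0.npz"),.281,n))
    c=bot.read_camera(n);cv2.imwrite(f"pics/{n}4.png",c["pixels"][:,:,::-1]);np.savez(n+"4.npz",**c);print(n,handle(c,.281,n))
    P=pts(c)
o=bot.get_obs()
for p in[(-.26,0,.3),(-.18,-.014,.28),(-.079,-.014,.272)]:print(p,row(o,pw(*p),Rt(0)))
E
```

```text
t 6.15 press xyz [-2.592e-01 -3.000e-04  3.023e-01] F press [-0.09 -0.4  -1.19] q [ 0.74  0.29 -0.37  1.7  -0.11  1.2   0.09] w 0.0
side (401, array([ 0.5376, -0.0419,  0.281 ]), 'r', np.float64(0.0763), 'ang', np.float64(-138.42))
side (405, array([ 0.5372, -0.0413,  0.281 ]), 'r', np.float64(0.0763), 'ang', np.float64(-138.97))
top (67, array([ 0.5482, -0.044 ,  0.281 ]), 'r', np.float64(0.0704), 'ang', np.float64(-131.37))
top (87, array([ 0.5452, -0.0456,  0.281 ]), 'r', np.float64(0.0736), 'ang', np.float64(-132.29))
(-0.26, 0, 0.3) [[-0.0051, -0.0115, 0.0196], [0.0006, -0.0325, -0.0004]]
(-0.18, -0.014, 0.28) [[0.1807, 0.0228, 0.1092], [0.0006, -0.0325, -0.0004]]
(-0.079, -0.014, 0.272) [[0.424, 0.022, 0.1799], [0.0006, -0.0325, -0.0004]]
```

View pics/top4.png

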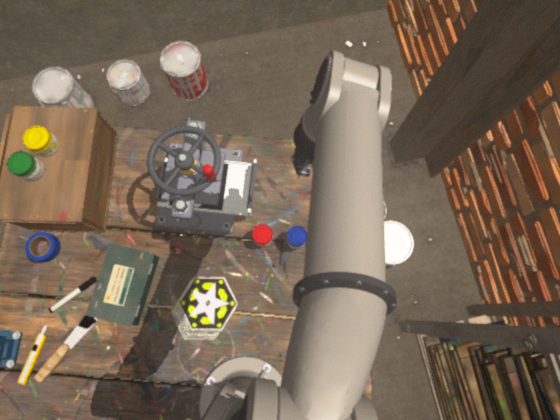

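View pics/side4.png

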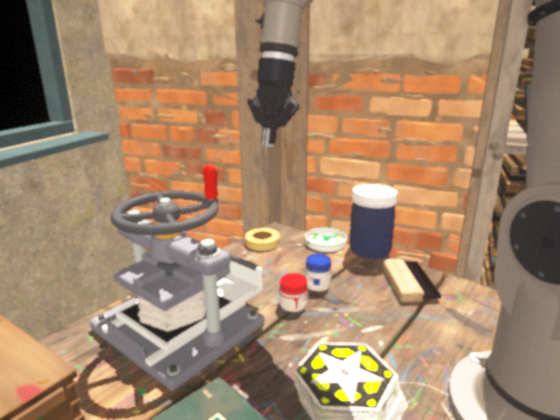

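The bed is home, the cards sit under the platen, and the pots and tape haven't moved. Next I put the tool upright and bring it to just behind the handle, on the counter-clockwise side.

Request:
{"fn": "play_rows", "kwargs": {"motion": [[[0.05,0.0,0.05],[0,-0.015,0]],[[0.12,0.015,0.08],[0,-0.0325,0]],[[0.18,0.022,0.109],[0,-0.0325,0]],[[0.25,0.022,0.129],[0,-0.0325,0]],[[0.31,0.022,0.147],[0,-0.0325,0]],[[0.37,0.022,0.164],[0,-0.0325,0]],[[0.424,0.022,0.18],[0,-0.0325,0]],[[0.424,0.022,0.18],[0,-0.0325,0]]]}}

```text
t: 7.05
eef_pos: [0.5835, -0.0658, 0.2717]
tool_rot: [0.0, 0.812, 0.584, 0.002]
contact_force: [0.1, 0.6, 0.7]
gripper_width: 0.002
```

```bash
cat >> h.py <<'E'
def pc(ang,z,r=.08):
    a=np.radians(ang); return pw(r*np.cos(a),r*np.sin(a),z)
def pang(o):
    d=np.array(o["eef_pos"])-np.r_[HUB,0]; return np.degrees(np.arctan2(d@PY,d@PX))%360,np.hypot(*d[:2])
E
python3 - <<'E'
from h import *; from station import bot
o=show(bot.get_obs());print(pang(o))
for a in range(192,160,-2):print(a,row(o,pc(a,.272),Rt(0)))
c=bot.read_camera("side");cv2.imwrite("pics/s5.png",cv2.resize(c["pixels"][80:280,80:330,::-1],None,fx=3,fy=3))
E
```

```text
t 7.05 press xyz [-0.0742 -0.0134  0.2717] F press [0.62 0.14 0.72] q [ 0.35  0.33 -0.44  1.7   0.15  1.14 -0.45] w 0.002
(np.float64(190.2420135667339), np.float64(0.07542442448692667))
192 [[-0.0101, 0.008, -0.0007], [0.0005, -0.0005, 0.0006]]
190 [[-0.0114, 0.0012, -0.0007], [0.0005, -0.0005, 0.0006]]
188 [[-0.0125, -0.0057, -0.0007], [0.0005, -0.0005, 0.0006]]
186 [[-0.0133, -0.0127, -0.0008], [0.0005, -0.0005, 0.0006]]
184 [[-0.0139, -0.0196, -0.0008], [0.0005, -0.0005, 0.0006]]
182 [[-0.0142, -0.0266, -0.0008], [0.0005, -0.0005, 0.0006]]
180 [[-0.0143, -0.0336, -0.0008], [0.0005, -0.0005, 0.0006]]
178 [[-0.0142, -0.0406, -0.0009], [0.0005, -0.0005, 0.0006]]
176 [[-0.0138, -0.0475, -0.0009], [0.0005, -0.0005, 0.0006]]
174 [[-0.0132, -0.0545, -0.0009], [0.0005, -0.0005, 0.0006]]
172 [[-0.0123, -0.0614, -0.0009], [0.0005, -0.0005, 0.0006]]
170 [[-0.0112, -0.0683, -0.0009], [0.0005, -0.0005, 0.0006]]
168 [[-0.0098, -0.0751, -0.0009], [0.0005, -0.0005, 0.0006]]
166 [[-0.0082, -0.0819, -0.001], [0.0005, -0.0005, 0.0006]]
164 [[-0.0064, -0.0887, -0.001], [0.0005, -0.0005, 0.0006]]
162 [[-0.0043, -0.0953, -0.001], [0.0005, -0.0005, 0.0006]]
```

View pics/s5.png

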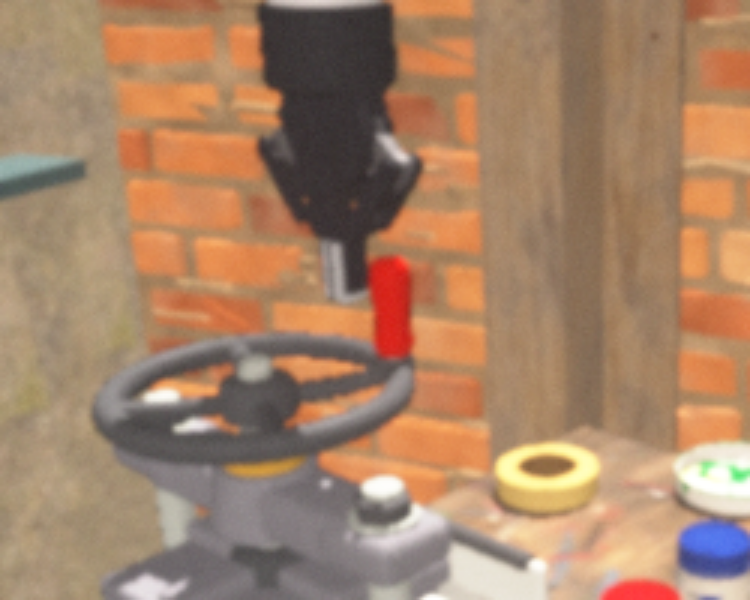

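Request:
{"fn": "play_rows", "kwargs": {"motion": [[[-0.0125,-0.0057,0],[0,0,0]],[[-0.0139,-0.0196,0],[0,0,0]],[[-0.0143,-0.0336,0],[0,0,0]],[[-0.0142,-0.0406,0],[0,0,0]],[[-0.0138,-0.0475,0],[0,0,0]]]}}

```text
t: 7.6
eef_pos: [0.5628, -0.0677, 0.2719]
tool_rot: [0.001, 0.813, 0.582, 0.002]
contact_force: [0.2, 0.3, 0.7]
gripper_width: 0.0
```

```bash
python3 - <<'E'
from h import *; from station import bot
o=show(bot.get_obs());print(pang(o))
for a in range(178,164,-2):print(a,row(o,pc(a,.272),Rt(0)))
E
```

```text
t 7.6 press xyz [-0.0827  0.0055  0.2719] F press [ 0.32 -0.15  0.73] q [ 0.37  0.29 -0.44  1.75  0.14  1.12 -0.44] w 0.0
(np.float64(176.17625522001083), np.float64(0.08287973438942979))
178 [[0.0069, 0.0068, -0.0003], [0.0006, -0.0002, 0.0001]]
176 [[0.0072, -0.0001, -0.0003], [0.0006, -0.0002, 0.0001]]
174 [[0.0078, -0.0071, -0.0004], [0.0006, -0.0002, 0.0001]]
172 [[0.0087, -0.014, -0.0004], [0.0006, -0.0002, 0.0001]]
170 [[0.0098, -0.0209, -0.0004], [0.0006, -0.0002, 0.0001]]
168 [[0.0111, -0.0278, -0.0004], [0.0006, -0.0002, 0.0001]]
166 [[0.0127, -0.0346, -0.0005], [0.0006, -0.0002, 0.0001]]
```

Request:
{"fn": "play_rows", "kwargs": {"motion": [[[0.0075,-0.0035,0],[0,0,0]],[[0.0078,-0.0071,0],[0,0,0]]]}}

```text
t: 7.8
eef_pos: [0.5612, -0.0632, 0.272]
tool_rot: [0.001, 0.813, 0.583, 0.002]
contact_force: [-0.1, -0.2, 0.7]
gripper_width: -0.002
```

Request:
{"fn": "play_rows", "kwargs": {"motion": [[[0,-0.003,0],[0,0,0]],[[0,-0.0055,0],[0,0,0]]]}}

```text
t: 8.0
eef_pos: [0.5596, -0.0625, 0.2721]
tool_rot: [0.001, 0.813, 0.583, 0.002]
contact_force: [2.2, 0.3, 0.2]
gripper_width: 0.001
```

Request:
{"fn": "play_rows", "kwargs": {"motion": [[[0,-0.003,0],[0,0,0]],[[0,-0.0055,0],[0,0,0]]]}}

```text
t: 8.2
eef_pos: [0.5579, -0.0617, 0.2723]
tool_rot: [0.002, 0.813, 0.583, 0.003]
contact_force: [1.3, 0.2, -0.5]
gripper_width: 0.002
```

```bash
python3 - <<'E'
from h import *; from station import bot
o=show(bot.get_obs());print(pang(o))
E
```

```text
t 8.2 press xyz [-0.0786  0.0121  0.2723] F press [ 0.61 -1.17 -0.51] q [ 0.36  0.28 -0.44  1.76  0.13  1.12 -0.45] w 0.002
(np.float64(171.2241418792289), np.float64(0.07957419204654878))
```

Request:
{"fn": "play_rows", "kwargs": {"motion": [[[0.0003,-0.003,0],[0,0,0]],[[0.0006,-0.005,0],[0,0,0]]]}}

```text
t: 8.4
eef_pos: [0.5561, -0.0608, 0.2723]
tool_rot: [0.002, 0.813, 0.583, 0.003]
contact_force: [2.6, -0.8, -0.4]
gripper_width: -0.001
```

Request:
{"fn": "play_rows", "kwargs": {"motion": [[[0.0003,-0.003,0],[0,0,0]],[[0.0006,-0.005,0],[0,0,0]]]}}

```text
t: 8.6
eef_pos: [0.5541, -0.0601, 0.2724]
tool_rot: [0.002, 0.813, 0.583, 0.003]
contact_force: [1.6, -1.2, -0.5]
gripper_width: -0.002
```

```bash
python3 - <<'E'
from h import *; from station import bot
o=show(bot.get_obs());print(pang(o))
c=bot.read_camera("side");cv2.imwrite("pics/s6.png",cv2.resize(c["pixels"][120:240,80:240,::-1],None,fx=4,fy=4))
for n in("side","top"):
    c=bot.read_camera(n); print(handle(c,.281,n),handle(load(n+"4.npz"),.281,n)); np.savez(n+"6.npz",**c)
E
```

```text
t 8.6 press xyz [-0.0783  0.0163  0.2724] F press [-0.59 -1.86 -0.49] q [ 0.36  0.28 -0.44  1.77  0.13  1.12 -0.45] w -0.002
(np.float64(168.2689376378878), np.float64(0.0799441992061649))
(406, array([ 0.5321, -0.0352,  0.281 ]), 'r', np.float64(0.0765), 'ang', np.float64(-144.89)) (405, array([ 0.5372, -0.0413,  0.281 ]), 'r', np.float64(0.0763), 'ang', np.float64(-138.97))
None (87, array([ 0.5452, -0.0456,  0.281 ]), 'r', np.float64(0.0736), 'ang', np.float64(-132.29))
```

View pics/s6.png

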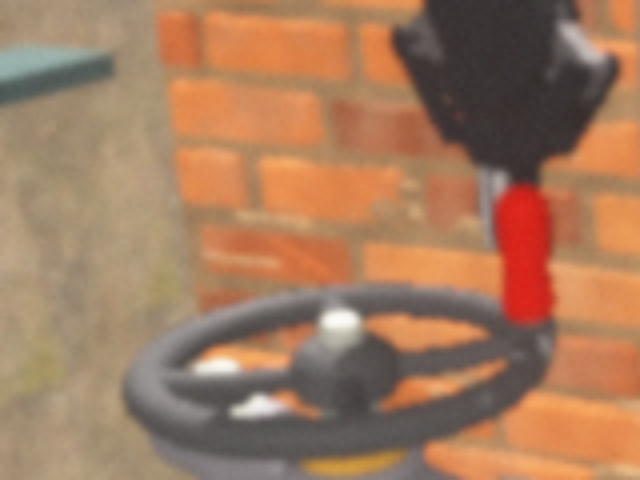

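Contact is made, with the handle about 6° on; the start-of-contact reference is a pusher angle of about 173.5°. Now I push round in arcs, keeping the tool's orientation fixed.

```bash
cat > arc.py <<'E'
import sys
from h import *; from station import bot
a0=float(sys.argv[1]); st=float(sys.argv[2]); n=int(sys.argv[3]) if len(sys.argv)>3 else 8
o=show(bot.get_obs());print(pang(o))
for i in range(1,n+1):
    a=a0-st*i; z=.272-.016*(168-a)/360
    s,r=row(o,pc(a,z),Rt(0)); print(a,np.round(s,3).tolist(),r)
E
python3 arc.py 168 8
```

```text
t 8.75 press xyz [-0.0783  0.0163  0.2723] F press [ 0.4  -1.2   1.08] q [ 0.36  0.28 -0.44  1.77  0.13  1.12 -0.45] w -0.002
(np.float64(168.2161147772646), np.float64(0.07998689475214071))
160.0 [0.008, -0.028, 0.002] [0.0009, -0.0004, 0.0002]
152.0 [0.019, -0.053, 0.002] [0.0009, -0.0004, 0.0002]
144.0 [0.034, -0.077, 0.003] [0.0009, -0.0004, 0.0002]
136.0 [0.052, -0.098, 0.004] [0.0009, -0.0004, 0.0002]
128.0 [0.073, -0.117, 0.005] [0.0009, -0.0004, 0.0002]
120.0 [0.096, -0.132, 0.006] [0.0009, -0.0004, 0.0002]
112.0 [0.121, -0.144, 0.006] [0.0009, -0.0004, 0.0002]
104.0 [0.148, -0.153, 0.007] [0.0009, -0.0004, 0.0002]
```

Request:
{"fn": "play_rows", "kwargs": {"motion": [[[0.008,-0.028,0.002],[0,0,0]],[[0.019,-0.053,0.002],[0,0,0]],[[0.034,-0.077,0.003],[0,0,0]],[[0.052,-0.098,0.004],[0,0,0]],[[0.073,-0.117,0.005],[0,0,0]],[[0.096,-0.132,0.006],[0,0,0]],[[0.121,-0.144,0.006],[0,0,0]],[[0.148,-0.153,0.007],[0,0,0]]]}}

```text
t: 9.55
eef_pos: [0.5148, 0.0165, 0.2692]
tool_rot: [0.002, 0.813, 0.583, 0.002]
contact_force: [0.3, -3.0, -0.1]
gripper_width: -0.0
```

```bash
python3 arc.py 104 8; python3 - <<'E'
from h import *; from station import bot
c=bot.read_camera("side");cv2.imwrite("pics/s7.png",cv2.resize(c["pixels"][80:280,80:330,::-1],None,fx=3,fy=3)); print(handle(c,.277,"side"))
E
```

```text
t 9.55 press xyz [-0.0185  0.0781  0.2692] F press [-2.78 -1.22 -0.07] q [ 0.28  0.21 -0.5   1.86  0.12  1.09 -0.59] w -0.0
(np.float64(103.32917236220266), np.float64(0.080276716585172))
96.0 [0.025, -0.004, 0.001] [0.0009, -0.0003, 0.0002]
88.0 [0.053, -0.005, 0.002] [0.0009, -0.0003, 0.0002]
80.0 [0.081, -0.002, 0.003] [0.0009, -0.0003, 0.0002]
72.0 [0.108, 0.005, 0.004] [0.0009, -0.0003, 0.0002]
64.0 [0.134, 0.016, 0.005] [0.0009, -0.0003, 0.0002]
56.0 [0.158, 0.03, 0.006] [0.0009, -0.0003, 0.0002]
48.0 [0.18, 0.047, 0.007] [0.0009, -0.0003, 0.0002]
40.0 [0.199, 0.067, 0.008] [0.0009, -0.0003, 0.0002]
(486, array([0.5192, 0.0419, 0.277 ]), 'r', np.float64(0.0824), 'ang', np.float64(156.32))
```

View pics/s7.png

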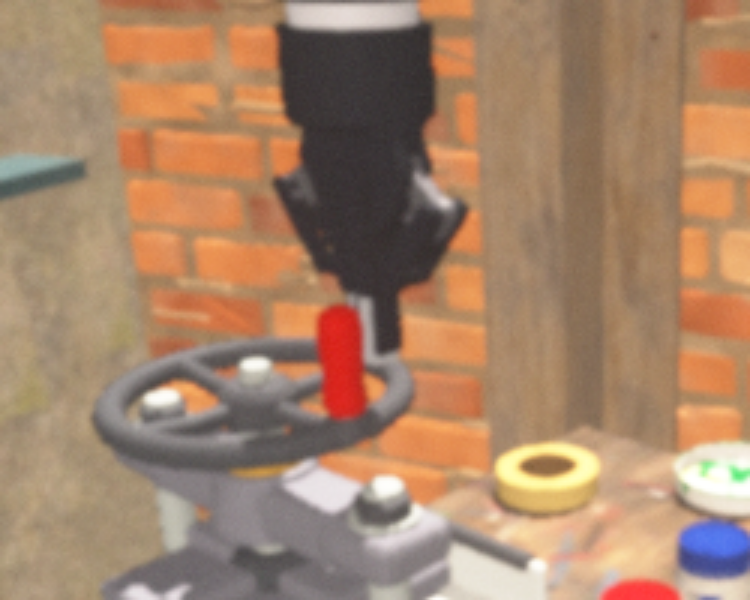

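The handle, at (342,360) in the crop, leads the fingers round with about 3 N of contact, so I carry on.

Request:
{"fn": "play_rows", "kwargs": {"motion": [[[0.025,-0.004,0.001],[0,0,0]],[[0.053,-0.005,0.002],[0,0,0]],[[0.081,-0.002,0.003],[0,0,0]],[[0.108,0.005,0.004],[0,0,0]],[[0.134,0.016,0.005],[0,0,0]],[[0.158,0.03,0.006],[0,0,0]],[[0.18,0.047,0.007],[0,0,0]],[[0.199,0.067,0.008],[0,0,0]]]}}

```text
t: 10.4
eef_pos: [0.566, 0.0865, 0.2661]
tool_rot: [0.001, 0.812, 0.584, 0.002]
contact_force: [-1.4, -2.2, -0.5]
gripper_width: -0.0
```

```bash
python3 arc.py 40 8
```

```text
t 10.4 press xyz [0.0643 0.0522 0.2661] F press [-2.48  0.58 -0.47] q [ 0.16  0.32 -0.52  1.74  0.17  1.12 -0.74] w -0.0
(np.float64(39.05860777559215), np.float64(0.08285252118454704))
32.0 [0.009, 0.025, 0.0] [0.0006, -0.0005, 0.0006]
24.0 [0.022, 0.049, 0.002] [0.0006, -0.0005, 0.0006]
16.0 [0.031, 0.076, 0.002] [0.0006, -0.0005, 0.0006]
8.0 [0.037, 0.103, 0.004] [0.0006, -0.0005, 0.0006]
0.0 [0.039, 0.131, 0.004] [0.0006, -0.0005, 0.0006]
-8.0 [0.037, 0.158, 0.006] [0.0006, -0.0005, 0.0006]
-16.0 [0.031, 0.186, 0.006] [0.0006, -0.0005, 0.0006]
-24.0 [0.021, 0.212, 0.007] [0.0006, -0.0005, 0.0006]
```

Request:
{"fn": "play_rows", "kwargs": {"motion": [[[0.009,0.025,0.0],[0,0,0]],[[0.022,0.049,0.002],[0,0,0]],[[0.031,0.076,0.002],[0,0,0]],[[0.037,0.103,0.004],[0,0,0]],[[0.039,0.131,0.004],[0,0,0]],[[0.037,0.158,0.006],[0,0,0]],[[0.031,0.186,0.006],[0,0,0]],[[0.021,0.212,0.007],[0,0,0]]]}}

```text
t: 11.2
eef_pos: [0.6494, 0.0669, 0.2633]
tool_rot: [0.0, 0.812, 0.584, 0.002]
contact_force: [-3.1, -0.5, 0.0]
gripper_width: 0.003
```

```bash
python3 arc.py -24 8;python3 - <<'E'
from h import *; from station import bot
c=bot.read_camera("side");cv2.imwrite("pics/s8.png",cv2.resize(c["pixels"][80:280,80:330,::-1],None,fx=3,fy=3)); print(handle(c,.272,"side"))
E
```

```text
t 11.2 press xyz [ 0.0726 -0.0331  0.2633] F press [-1.5   2.76  0.01] q [ 0.15  0.46 -0.48  1.55  0.22  1.18 -0.7 ] w 0.003
(np.float64(335.4966547454763), np.float64(0.07979455201432194))
-32.0 [-0.012, 0.023, 0.0] [0.0004, -0.0004, 0.0006]
-40.0 [-0.028, 0.046, 0.001] [0.0004, -0.0004, 0.0006]
-48.0 [-0.048, 0.066, 0.002] [0.0004, -0.0004, 0.0006]
-56.0 [-0.07, 0.083, 0.003] [0.0004, -0.0004, 0.0006]
-64.0 [-0.094, 0.097, 0.004] [0.0004, -0.0004, 0.0006]
-72.0 [-0.12, 0.107, 0.005] [0.0004, -0.0004, 0.0006]
-80.0 [-0.147, 0.114, 0.006] [0.0004, -0.0004, 0.0006]
-88.0 [-0.175, 0.116, 0.006] [0.0004, -0.0004, 0.0006]
(89, array([0.6177, 0.1006, 0.272 ]), 'r', np.float64(0.0947), 'ang', np.float64(75.95))
```

View pics/s8.png

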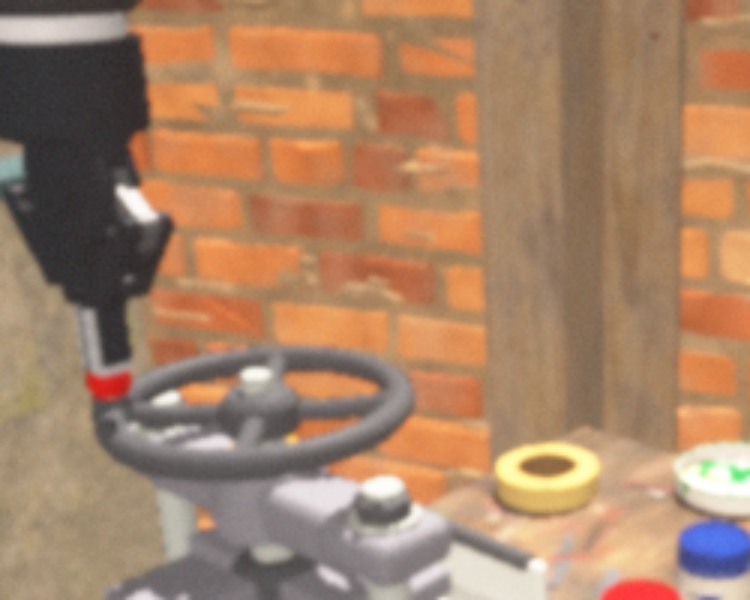

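The handle at (108,385) is ahead of the fingers as it should be, so I continue.

Request:
{"fn": "play_rows", "kwargs": {"motion": [[[-0.012,0.023,0.0],[0,0,0]],[[-0.028,0.046,0.001],[0,0,0]],[[-0.048,0.066,0.002],[0,0,0]],[[-0.07,0.083,0.003],[0,0,0]],[[-0.094,0.097,0.004],[0,0,0]],[[-0.12,0.107,0.005],[0,0,0]],[[-0.147,0.114,0.006],[0,0,0]],[[-0.175,0.116,0.006],[0,0,0]]]}}

```text
t: 12.05
eef_pos: [0.6727, -0.0169, 0.2609]
tool_rot: [0.001, 0.813, 0.583, 0.003]
contact_force: [-0.5, 3.7, -0.5]
gripper_width: 0.0
```

```bash
python3 arc.py -88 8
```

```text
t 12.05 press xyz [ 0.0008 -0.0821  0.2609] F press [ 3.39  1.65 -0.5 ] q [ 0.25  0.49 -0.46  1.51  0.22  1.19 -0.57] w 0.0
(np.float64(270.5758953634333), np.float64(0.08214216427767117))
-96.0 [-0.023, -0.006, 0.002] [0.0008, -0.0006, 0.0002]
-104.0 [-0.05, -0.011, 0.002] [0.0008, -0.0006, 0.0002]
-112.0 [-0.077, -0.02, 0.003] [0.0008, -0.0006, 0.0002]
-120.0 [-0.102, -0.032, 0.004] [0.0008, -0.0006, 0.0002]
-128.0 [-0.125, -0.048, 0.004] [0.0008, -0.0006, 0.0002]
-136.0 [-0.146, -0.067, 0.005] [0.0008, -0.0006, 0.0002]
-144.0 [-0.164, -0.088, 0.006] [0.0008, -0.0006, 0.0002]
-152.0 [-0.178, -0.112, 0.007] [0.0008, -0.0006, 0.0002]
```

Request:
{"fn": "play_rows", "kwargs": {"motion": [[[-0.023,-0.006,0.002],[0,0,0]],[[-0.05,-0.011,0.002],[0,0,0]],[[-0.077,-0.02,0.003],[0,0,0]],[[-0.102,-0.032,0.004],[0,0,0]],[[-0.125,-0.048,0.004],[0,0,0]],[[-0.146,-0.067,0.005],[0,0,0]],[[-0.164,-0.088,0.006],[0,0,0]],[[-0.178,-0.112,0.007],[0,0,0]]]}}

```text
t: 12.85
eef_pos: [0.6069, -0.0717, 0.2578]
tool_rot: [0.002, 0.813, 0.582, 0.003]
contact_force: [2.6, 0.8, 0.4]
gripper_width: 0.001
```

```bash
python3 arc.py -152 4;python3 - <<'E'
from h import *; from station import bot
for n in("side","top"):
    c=bot.read_camera(n); print(handle(c,.267,n)); np.savez(n+"9.npz",**c)
    if n=="side": cv2.imwrite("pics/s9.png",cv2.resize(c["pixels"][80:280,80:330,::-1],None,fx=3,fy=3))
E
```

```text
t 12.85 press xyz [-0.0722 -0.0375  0.2578] F press [ 1.63 -2.22  0.37] q [ 0.37  0.38 -0.46  1.67  0.19  1.13 -0.47] w 0.001
(np.float64(207.4502815612128), np.float64(0.08138032087341512))
-156.0 [-0.002, -0.012, 0.0] [0.001, -0.0004, -0.0]
-160.0 [-0.007, -0.025, 0.001] [0.001, -0.0004, -0.0]
-164.0 [-0.012, -0.039, 0.001] [0.001, -0.0004, -0.0]
-168.0 [-0.015, -0.052, 0.001] [0.001, -0.0004, -0.0]
-172.0 [-0.018, -0.066, 0.002] [0.001, -0.0004, -0.0]
-176.0 [-0.019, -0.08, 0.002] [0.001, -0.0004, -0.0]
-180.0 [-0.02, -0.094, 0.002] [0.001, -0.0004, -0.0]
-184.0 [-0.019, -0.108, 0.003] [0.001, -0.0004, -0.0]
(365, array([ 0.5774, -0.0629,  0.267 ]), 'r', np.float64(0.0738), 'ang', np.float64(-103.57))
None
```

View pics/s9.png

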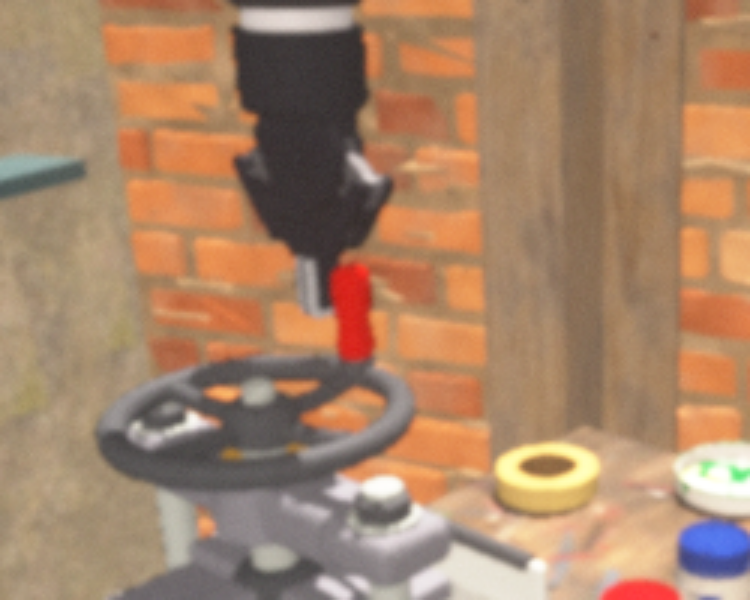

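About 34° remains by both the camera and the finger reference. I'll slow down.

Request:
{"fn": "play_rows", "kwargs": {"motion": [[[-0.002,-0.012,0.0],[0,0,0]],[[-0.007,-0.025,0.001],[0,0,0]],[[-0.012,-0.039,0.001],[0,0,0]],[[-0.015,-0.052,0.001],[0,0,0]],[[-0.018,-0.066,0.002],[0,0,0]],[[-0.019,-0.078,0.002],[0,0,0]],[[-0.02,-0.088,0.002],[0,0,0]],[[-0.02,-0.094,0.002],[0,0,0]]]}}

```text
t: 13.75
eef_pos: [0.5669, -0.067, 0.2566]
tool_rot: [0.001, 0.813, 0.582, 0.002]
contact_force: [2.0, 0.7, 0.2]
gripper_width: -0.001
```

```bash
python3 arc.py -180 1;python3 - <<'E'
from h import *; from station import bot
c=bot.read_camera("side"); print(handle(c,.2653,"side"))
E
```

```text
t 13.75 press xyz [-0.0807  0.0018  0.2566] F press [ 1.26 -1.64  0.21] q [ 0.39  0.32 -0.47  1.76  0.16  1.1  -0.47] w -0.001
(np.float64(178.69256247364413), np.float64(0.08076665670631299))
-181.0 [0.002, 0.001, 0.0] [0.0006, -0.0002, -0.0001]
-182.0 [0.002, -0.002, 0.0] [0.0006, -0.0002, -0.0001]
-183.0 [0.002, -0.006, 0.0] [0.0006, -0.0002, -0.0001]
-184.0 [0.002, -0.009, 0.001] [0.0006, -0.0002, -0.0001]
-185.0 [0.003, -0.013, 0.001] [0.0006, -0.0002, -0.0001]
-186.0 [0.003, -0.016, 0.001] [0.0006, -0.0002, -0.0001]
-187.0 [0.003, -0.02, 0.001] [0.0006, -0.0002, -0.0001]
-188.0 [0.004, -0.023, 0.001] [0.0006, -0.0002, -0.0001]
(384, array([ 0.5417, -0.045 ,  0.2653]), 'r', np.float64(0.0755), 'ang', np.float64(-134.54))
```

Request:
{"fn": "play_rows", "kwargs": {"motion": [[[0.002,-0.003,0.0],[0,0,0]],[[0.002,-0.006,0.0],[0,0,0]],[[0.002,-0.009,0.0],[0,0,0]],[[0.003,-0.012,0.001],[0,0,0]],[[0.003,-0.014,0.001],[0,0,0]]]}}

```text
t: 14.3
eef_pos: [0.5619, -0.0639, 0.2563]
tool_rot: [0.001, 0.813, 0.582, 0.002]
contact_force: [2.7, 1.0, 1.3]
gripper_width: -0.003
```

```bash
python3 arc.py -185 1;python3 - <<'E'
from h import *; from station import bot
for n,z in(("side0",.281),("side4",.281),("side6",.281)):
    print(n,handle(load(n+".npz"),z,"side"))
c=bot.read_camera("side"); print(handle(c,.265,"side"))
o=bot.get_obs()
for y in(-.02,-.08): print(row(o,pc(185,.262,.082)),row(o,pw(-.09,-.05,.28)),row(o,pw(-.25,-.05,.32)))
E
```

```text
t 14.3 press xyz [-0.0794  0.0077  0.2563] F press [ 1.8  -2.29  1.26] q [ 0.39  0.31 -0.48  1.77  0.16  1.09 -0.47] w -0.003
(np.float64(174.4863297883771), np.float64(0.07977051336650375))
-186.0 [-0.0, -0.002, 0.0] [0.0006, -0.0002, -0.0]
-187.0 [-0.0, -0.005, 0.0] [0.0006, -0.0002, -0.0]
-188.0 [0.0, -0.009, 0.0] [0.0006, -0.0002, -0.0]
-189.0 [0.001, -0.012, 0.0] [0.0006, -0.0002, -0.0]
-190.0 [0.002, -0.016, 0.0] [0.0006, -0.0002, -0.0]
-191.0 [0.002, -0.019, 0.001] [0.0006, -0.0002, -0.0]
-192.0 [0.003, -0.022, 0.001] [0.0006, -0.0002, -0.0]
-193.0 [0.004, -0.026, 0.001] [0.0006, -0.0002, -0.0]
side0 (401, array([ 0.5376, -0.0419,  0.281 ]), 'r', np.float64(0.0763), 'ang', np.float64(-138.42))
side4 (405, array([ 0.5372, -0.0413,  0.281 ]), 'r', np.float64(0.0763), 'ang', np.float64(-138.97))
side6 (406, array([ 0.5321, -0.0352,  0.281 ]), 'r', np.float64(0.0765), 'ang', np.float64(-144.89))
(385, array([ 0.5376, -0.0418,  0.265 ]), 'r', np.float64(0.0763), 'ang', np.float64(-138.43))
[[-0.0058, 0.0375, -0.0142], [0.0, 0.0, 0.0]] [[-0.0265, 0.1448, -0.0589], [0.0, 0.0, 0.0]] [[-0.4264, 0.1452, -0.1593], [0.0, 0.0, 0.0]]
[[-0.0058, 0.0375, -0.0142], [0.0, 0.0, 0.0]] [[-0.0265, 0.1448, -0.0589], [0.0, 0.0, 0.0]] [[-0.4264, 0.1452, -0.1593], [0.0, 0.0, 0.0]]
```

The camera has the handle at -138.4°, against -138.4 and -139.0 before the turn, so it is one turn within about 0.5°. I'll back the hand off and take it away.

Request:
{"fn": "play_rows", "kwargs": {"motion": [[[-0.006,0.0375,-0.005],[0,0,0]],[[-0.015,0.09,-0.03],[0,0,0]],[[-0.0265,0.145,-0.06],[0,0,0]],[[-0.1,0.145,-0.1],[0,0,0]],[[-0.2,0.145,-0.13],[0,0,0]],[[-0.3,0.145,-0.15],[0,0,0]],[[-0.4264,0.145,-0.16],[0,0,0]],[[-0.4264,0.145,-0.16],[0,0,0]]]}}

```text
t: 15.15
eef_pos: [0.5575, -0.2529, 0.3201]
tool_rot: [0.002, 0.817, 0.577, -0.001]
contact_force: [0.5, 0.1, -0.8]
gripper_width: -0.001
```

```bash
python3 - <<'E'
from h import *; from station import bot
show(bot.get_obs())
from h import pts
for n in("side","top"):
    c=bot.read_camera(n);cv2.imwrite(f"pics/{n}E.png",c["pixels"][:,:,::-1]);np.savez(n+"E.npz",**c);print(n,handle(c,.265,n),"before",handle(load(n+"4.npz"),.281,n))
    b=load(n+"4.npz")
    for cc,z in((b,.281),(c,.265)):
        P=pts(cc);im=cc["pixels"].astype(int);R,G,B=im[...,0],im[...,1],im[...,2]
        m=(R>110)&(G<.4*R)&(B<.4*R)&(np.hypot(P[...,0]-HUB[0],P[...,1]-HUB[1])<.115)&(P[...,2]>z-.03)&(P[...,2]<z+.04)
        print(n,"surface median",np.round(np.median(P[m],0),4))
        # bed rod
        if n=="top":
            X=(P[...,:2]-HUB)@PX[:2];Y=(P[...,:2]-HUB)@PY[:2]
            m=(X<-.13)&(X>-.25)&(abs(Y)<.06)&(P[...,2]>.078)&(P[...,2]<.096); print("rod x",np.median(X[m]),m.sum())
            red=(R>110)&(G<.4*R)&(B<.4*R)&(P[...,2]<.09)&(P[...,2]>.04); bl=(B>100)&(R<.5*B)&(P[...,2]<.09)&(P[...,2]>.045)&(abs(P[...,1])<.3)&(P[...,0]>.3)
            tp=(R>150)&(B<.65*R)&(G>.6*R)&(P[...,2]>.012)&(P[...,2]<.035)&(P[...,1]<-.3)&(P[...,0]>.5)
            for k in(red,bl,tp):print(k.sum(),np.round(np.median(P[k],0),4))
E
```

```text
t 15.15 press xyz [-0.2598 -0.0491  0.3201] F press [ 0.28 -0.45 -0.79] q [ 0.62  0.33 -0.39  1.58  0.14  1.25 -0.13] w -0.001
side (381, array([ 0.5372, -0.0412,  0.265 ]), 'r', np.float64(0.0761), 'ang', np.float64(-138.98)) before (405, array([ 0.5372, -0.0413,  0.281 ]), 'r', np.float64(0.0763), 'ang', np.float64(-138.97))
side surface median [ 0.5345 -0.0369  0.2829]
side surface median [ 0.5353 -0.0377  0.2664]
top (40, array([ 0.5482, -0.0434,  0.265 ]), 'r', np.float64(0.0699), 'ang', np.float64(-131.71)) before (87, array([ 0.5452, -0.0456,  0.281 ]), 'r', np.float64(0.0736), 'ang', np.float64(-132.29))
top surface median [ 0.5367 -0.0483  0.3051]
rod x -0.15282228265050424 218
294 [ 0.4168 -0.1356  0.0553]
272 [ 0.3911 -0.2259  0.0611]
2 [ 0.5724 -1.0344  0.0154]
top surface median [ 0.5392 -0.0456  0.291 ]
rod x -0.15276497947345927 219
296 [ 0.417  -0.1358  0.0555]
0 [nan nan nan]
1 [ 0.5776 -1.0353  0.0145]
  return _methods._mean(a, axis=axis, dtype=dtype,
  ret = um.true_divide(
```

View pics/sideE.png

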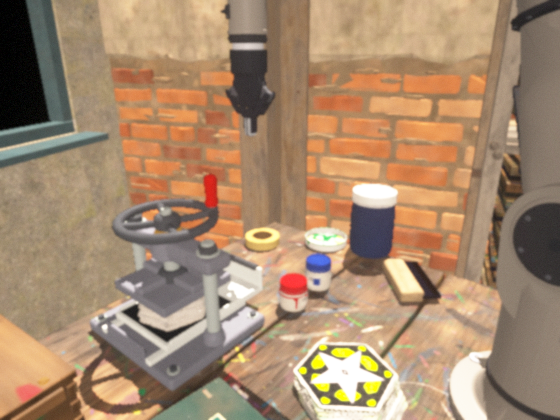

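View pics/topE.png

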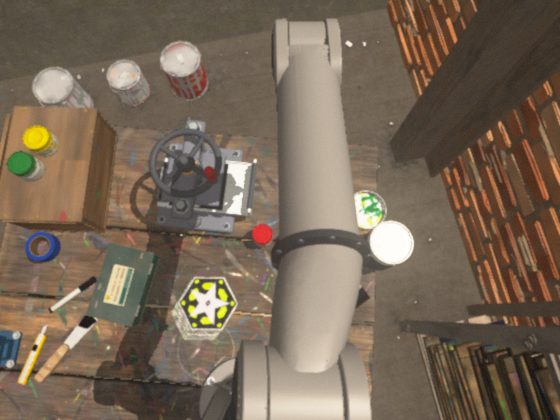

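The side picture shows the platen down on the cards, the bed home, the handle at (210,190) and the pots and tape where they were. The top picture has the arm over the blue pot and the tape. The hand is clear, so I hand in.

```bash
python3 -c "
from station import bot
print(bot.hand_in())"
```

```text
the job is handed in; nothing more can be done
None
```

The cards are under pressure: I pushed the bed home, pushed the wheel round one full turn clockwise by its handle, took the hand away and handed the job in. It took about 15 s of robot time.

- **Bed:** I pushed it in with the shut fingertips until it met its stop; it did not move further at about 14 N. The top rod reads 153 mm in front of the screw axis, both before and after the wheel was turned. Home puts it at about 154 mm.
- **Wheel:** The side camera puts the handle at -138.98° now and -138.97° before the turn, and 16 mm lower, as one turn should give. The handle's surface depth suggests it could be about 1° short. The top view differs by 0.6°, but the handle was in shadow there. The pushing force read about 2 to 4 N.
- **Cards:** In the pictures they lie on the bed with the platen down on them. I did not measure the pad's compression directly.
- **Bystanders:** The red pot measured within 0.3 mm of where it was. The arm hid the blue pot and the tape from the top camera. The side picture shows no change, but I have no final measurement of either.

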